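Turn a specimen holder face up over the drop lip and bring it out under the microscope

TASK

The flat specimen holder lies face down on the high deck of the turn-over station. First push the sloping carriage fully home under the deck's lip, then, without picking the holder up, slide it off the lip so that it drops onto the ramp and turns over, and lastly slide the carriage all the way out by its post so that the holder lies face up on the ramp by the microscope. Leave the jar, the dish and the screwdriver alone.

Things in the scene. Friction and masses are not known exactly. Their poses are not given: they have to be found in the camera images.
- lip (a point): Middle of the deck's front top edge, 165 mm above the table. Axes: z up; +y the drop direction (off the deck, over the lip; also the way the carriage slides out); x along the lip. Deck: bare level aluminium plate, 6 mm thick, x -65 to 65, y -150 to 0 mm, no fences, on two legs (y -145 to -65); open below the lip down to the ramp. The station is fixed; its place and yaw vary.
- carriage (a joint): How far the sloping carriage is out, in m: 0 = fully home, its ramp's low end under the lip; 0.11 = all the way out (both hard end stops). It slides along the lip's +y, needs 2 to 3 N to move and stays where it is left. It starts partly out; a holder dropped before the carriage is home misses the ramp.
- post_top (a point): Top centre of the carriage's upright steel pull post, 16 mm in diameter, 68 mm tall, on the carriage's outer block (block top 37 mm, post top 105 mm above the table). Axes as the lip's. With the carriage home it is 112 mm from the lip in +y, at x = 0. Can be pushed from either side or gripped.
- ramp_mid (a point): Middle of the carriage's ramp surface, axes as the lip's; carriage home: 32 mm in +y of the lip, 135 mm below it. Ramp 128 mm long, 122 wide between 11 mm cheeks, rising 14 degrees towards +y from 14 mm (5 mm foot ledge) to 45 mm above the table, 10 mm short of the post. A holder that drops here square and slowly (30 mm/s) turns over by itself and stops face up within 45 mm of this point.
- holder: Flat grey holder, 80 x 60 x 8 mm, about 90 g, its 80 mm side about along the lip. Origin: middle of the specimen face; z runs from there through the plate to the plain back: z up = face down (start), z down = face up. Starts on the deck 65 to 90 mm behind the lip, up to 12 mm off its middle, up to 7 degrees askew. Pushed, it tips over the lip when its rear edge is 30 to 10 mm from it.
- specimen (a point): Centre of the 40 mm round brass specimen, flush in the holder's specimen face among four small screws (same point and axes as holder).
- lens (a point): Lens tip of the microscope on the station's +x side, 125 mm above the table, 88 mm in x and 145 mm in y from the lip; its 38 mm tube slants up from there to a post at x = 142 (243 mm high). Fixed to the station; keep clear of it.
- jar: Bystander: small amber glass jar with a white cap, 48 mm across, 75 mm tall; origin under its centre.
- dish: Bystander: shallow open glass dish, 90 mm across, 18 mm high; origin under its centre.
- driver: Bystander: screwdriver lying on the table, 150 mm long; origin under its middle.
There are look-alikes about, which are no part of the job. Of the things that look like the holder, the smallest one is meant.

How it is judged (in metres and radians):
On the way, in this order (a step that is already met when the one before it is completed fails the run):
1. the carriage is fully home (within 6 mm), the holder still face down on the deck (value of joint carriage below 0.006 m and height (world z) of holder above 0.158 m and angle between holder's own z axis and vertical below 0.1 rad), for 0.2 s.
2. the holder has dropped and lies face up on the ramp of the carriage, which is still home (within 15 mm) (value of joint carriage below 0.015 m and angle between holder's own z axis and vertical above 2.7 rad and linear speed of holder below 0.02 m/s and x of specimen in the frame of ramp_mid between -0.035 and 0.035 m and y of specimen in the frame of ramp_mid between -0.055 and 0.05 m), for 0.2 s.
At the end, for the whole second after the job is handed in: The carriage is all the way out (within 6 mm of its end) and the holder rests on its ramp face up (its z within 25 degrees of straight down), specimen centre within 35 mm across and 50 mm along of the ramp's middle (value of joint carriage above 0.104 m and angle between holder's own z axis and vertical above 2.7 rad and linear speed of holder below 0.02 m/s and x of specimen in the frame of ramp_mid between -0.035 and 0.035 m and y of specimen in the frame of ramp_mid between -0.055 and 0.05 m); the robot touches nothing.
It fails at once if the holder is picked up (more than 30 mm above the deck) (height (world z) of holder above 0.195 m).
It fails at once if the jar is moved more than 30 mm (distance of jar from where it was at the start of the episode above 0.03 m).
It fails at once if the dish is moved more than 30 mm (distance of dish from where it was at the start of the episode above 0.03 m).
It fails at once if the screwdriver is moved more than 30 mm (distance of driver from where it was at the start of the episode above 0.03 m).
It also fails if it takes over 61 s, if anything falls off the work surface, if the arm or the gripper's body presses on something with over 40 N, if the wrist force passes 120 N, or if a joint passes its speed limit or range.

ROBOT

A 6-joint arm with a two-finger parallel gripper is mounted at the origin on the work surface. World frame = base frame: x ahead of the robot, y to its left, z up, the work surface at z = 0. Lengths are in m, angles in degrees, forces in N, time in s.
With the tool pointing down it reaches from about 0.325 to 0.75 m from the base axis. Payload 7.6 kg.
Tool frame: the origin (TCP) lies on the centre line of the jaws, within the pads' length; the fingertips stand 17 mm ahead of it and the grasp point (between the pads) lies 2 mm behind it; z points along the fingers, y is the line along which they close (so a half turn about z gives the same grasp; the last joint's range is limited). The gripper opens to 85 mm and grips with 20 to 120 N. Pads are 22 mm wide; open, the fingers measure 114 mm over their backs; the gripper's body (76 mm by 85 mm) begins 54 mm behind the grasp point. The pads swing forward as they close: fully open they stand 13 mm farther back than shut.
Start: joints at [70.342, 2.991, 80.254, -0, 96.75, -4.028], TCP at [0.141, 0.506, 0.219] pointing down, gripper open.
Joint ranges: [-166.34, 166.34], [-52.06, 124.39], [6.96, 135.62], [-60.46, 240.46], [14.63, 156.25], [-167.68, 167.68]. Speed limits (degrees/s): [147.25, 147.25, 172.46, 180, 180, 180].

INTERFACE

Orientations are given as [roll, pitch, yaw] about the fixed x, y, z axes, in that order (R = Rz(yaw) Ry(pitch) Rx(roll)).
In Python, from rig import observe, grab_frame, finish_job gives the robot as it stands.
- The arm moves only by the tool send_rows, never from a script. Its argument "series" is a list of rows, each a list of 6 numbers: the shift along the tool's x, y, z in units of 30 mm (1.0 is 30 mm), then the turn, a rotation vector about the tool's x, y, z in units of 5 degrees (1.0 is 5 degrees). In form: [[x, y, z, ax, ay, az], ...]. A call has 1 to 5 rows; each row shifts and turns the commanded pose from where the row before left it, along the tool's axes as they then stand; what a row does not reach is not made up. A row lasts 1/10 s, in which the tool goes at most 50 mm and 8.59 degrees, less where a joint would pass 70% of its speed; a pose out of reach is approached as far as the arm can. A call with a number of a shift or a turn outside -1 to 1 is refused whole. A call with a gripper value outside its range is refused whole. "hand" is the opening, from -1 (shut) to 1 (fully open), set as the call begins (left out, the last holds). The fingers move at their own pace and stop on an object; "force" is the grip in N (left out, the last holds). Time passes only in rows, so rows that do not move let the fingers close. It gives the time, the measured TCP pose, the force, the opening and the grip force at its end, in the units of the state.
- observe(): the state, without advancing time (a new reading comes with each control period).
- grab_frame(name): name is "scene" or "side" or "wrist"; returns a dict with "image" (384x512x3 uint8, red, green, blue), "K" (3x3 intrinsics, pixels), "k1" (the pictures are not rectified: a ray, as slopes to the right and down, at radius r is drawn at 1 + k1 r^2 times it, then the intrinsics apply), "pose" (4x4, takes a point from camera to world coordinates); the wrist camera has in their place "mount" (4x4, takes a point from camera to tool coordinates, whose origin is the TCP and whose axes are the flange's). Camera axes: x right, y up, looking along -z (the intrinsics and any distortion apply to the point x, -y, -z); pixel columns grow to the right and rows downward; lengths in m; the calibration is good to about 2 mm. A picture is of the moment at which its call begins: read the wrist's pose just before it. There is no depth.
- finish_job(): hands the job in; it is judged then, once.
The state is a dict: "clock": time; "qpos": joint angles; "qd": joint speeds; "effort": joint torques, N m; "eef_pos": TCP position; "ee_rot": TCP orientation; "wrist_force": force on the tool from outside, world axes, zero at the start; "moment": the same for the moment, N m; "opening": opening from 0.0 (shut) to 1.0 (fully open); "finger_force": force on a finger pad.
Only numpy, scipy, OpenCV 4.12 (cv2) and the standard library are available. Lean on these libraries where they do the work, as an engineer would, in place of code of your own. Each camera call takes 0.05 s, during which the arm holds its last target. There are 200 camera calls.

## Working session

There is one attempt and no reset: what is moved stays moved. The work goes in short steps, Python scripts to look and compute and a tool call to move; the robot and the scene stay as the last step left them, time stands still between calls to the robot, and variables do not carry over. Pictures are saved under pics/ and viewed, at most 10 in all, crops included, and the job is handed in when it is done.

Besides the shell and the picture viewer there is one more tool, called after "Call:" as a command line: name --pt "numbers of a row" for each row, then --argument value for the rest. send_rows: Moves the arm, as the interface text tells. Its arguments: {"type":"object","properties":{"series":{"type":"array"},"hand":{"type":"number"},"force":{"type":"number"}},"required":["series"]}

```bash
mkdir -p pics; ls; python3 - <<'E'
from rig import observe, grab_frame
import cv2,pickle
import numpy as np
s=observe();print(s)
d={}
for n in("scene","side","wrist"):
    f=grab_frame(n);d[n]=f
    print(n,f["K"].round(1).tolist(),f["k1"],np.round(f.get("pose",f.get("mount")),3).tolist())
    cv2.imwrite(f"pics/{n}0.png",f["image"][:,:,::-1])
pickle.dump((s,d),open("f0.pkl","wb"))
E
```

```text
pics
{'clock': 0.0, 'qpos': array([ 7.03412276e+01,  3.02630338e+00,  8.03139792e+01,  4.99921158e-04,
        9.67494787e+01, -4.02673793e+00]), 'qd': array([ 0.04453342,  0.03393355, -0.04010326, -0.09027174, -0.1342451 ,
        0.1434023 ]), 'effort': array([-6.18886061e-04, -3.81673729e+01, -3.60181940e+01, -1.19601409e-04,
        6.24231237e-03, -3.04522325e-05]), 'eef_pos': array([0.14132121, 0.50528412, 0.21807235]), 'ee_rot': array([-1.79910495e+02, -6.79852902e-03,  1.64368019e+02]), 'wrist_force': array([-0.43483556,  0.2224384 ,  0.2908761 ]), 'moment': array([0.02156842, 0.03660097, 0.00249528]), 'finger_force': 0.0, 'opening': 1.000582478937238}
scene [[398.5, 0.0, 254.3], [0.0, 398.5, 190.8], [0.0, 0.0, 1.0]] -0.07602074524333115 [[0.224, -0.619, 0.752, 1.387], [0.974, 0.135, -0.179, -0.22], [0.01, 0.773, 0.634, 0.849], [0.0, 0.0, 0.0, 1.0]]
side [[472.9, 0.0, 255.1], [0.0, 472.9, 186.4], [0.0, 0.0, 1.0]] -0.05406256023597775 [[0.697, 0.426, -0.576, -0.385], [-0.716, 0.434, -0.546, -0.887], [0.017, 0.794, 0.608, 1.107], [0.0, 0.0, 0.0, 1.0]]
wrist [[288.1, 0.0, 255.4], [0.0, 288.1, 192.5], [0.0, 0.0, 1.0]] -0.034124626025213496 [[-0.0, 0.966, 0.258, 0.065], [1.0, 0.0, 0.001, -0.001], [0.001, 0.258, -0.966, -0.154], [0.0, 0.0, 0.0, 1.0]]
```

View pics/scene0.png

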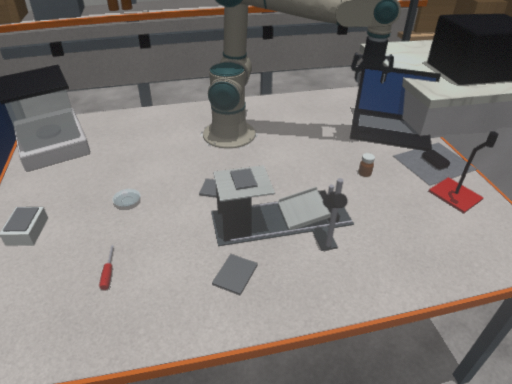

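View pics/side0.png

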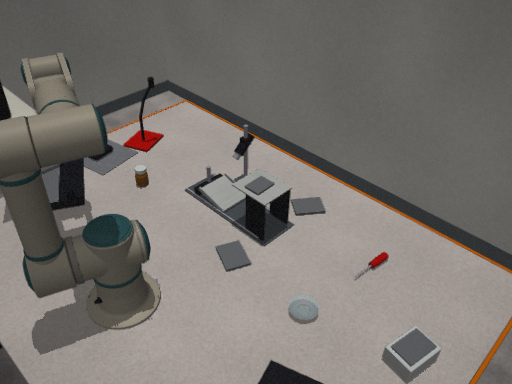

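View pics/wrist0.png

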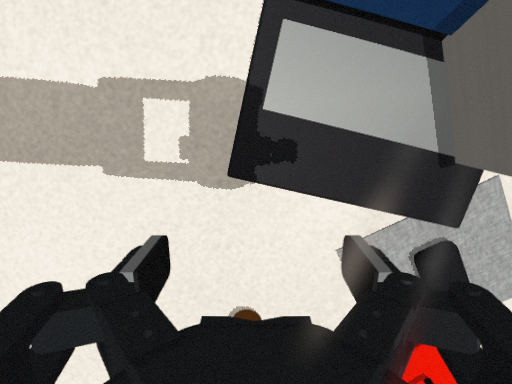

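The scene picture shows the deck at about (244,181) with the holder at (243,178), the ramp at (304,208) to its right, the post at (339,186) and the microscope at (332,215). The side picture shows the deck at (262,187), with the ramp and post to its upper left at (222,192) and (209,172). The other grey plates on the table are look-alikes. Next I'll enlarge both views.

```bash
python3 - <<'E'
import cv2
a=cv2.imread("pics/scene0.png")[155:250,200:360]; b=cv2.imread("pics/side0.png")[120:245,175:305]
cv2.imwrite("pics/sc1.png",cv2.resize(a,None,fx=5,fy=5,interpolation=cv2.INTER_CUBIC))
cv2.imwrite("pics/si1.png",cv2.resize(b,None,fx=4.8,fy=4.8,interpolation=cv2.INTER_CUBIC))
E
```

```text
(no output)
```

View pics/sc1.png

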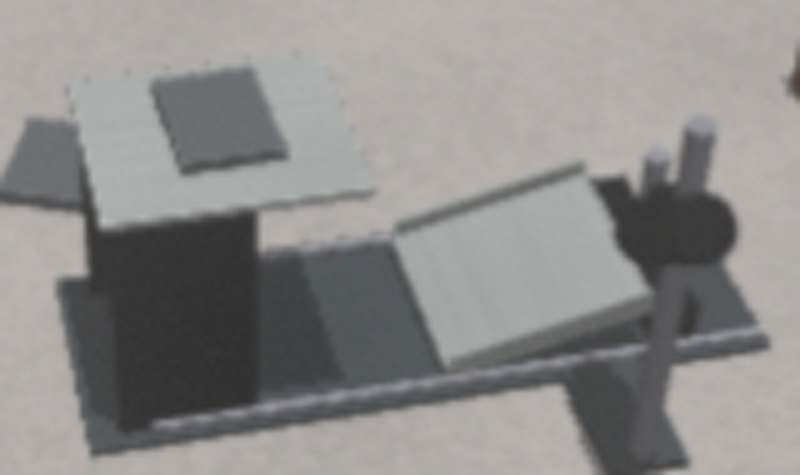

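View pics/si1.png

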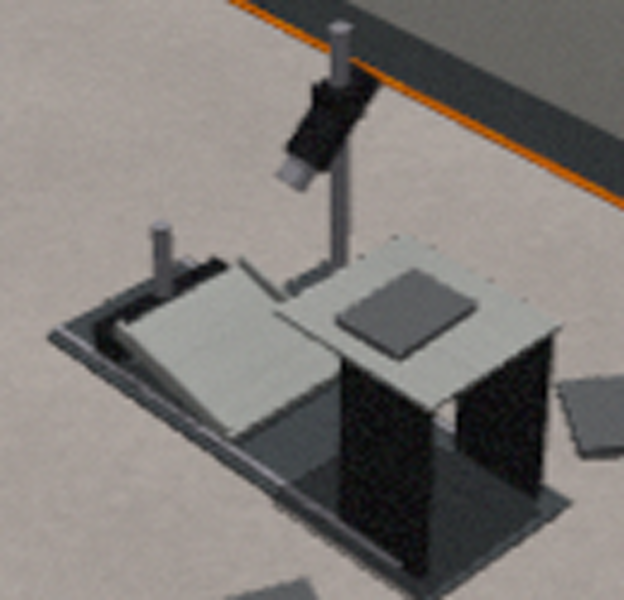

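The scene crop puts the deck corners at (70,90), (105,228), (375,190) and (310,55), and the pull post top at (656,153). The side crop puts the deck corners at (275,312), (398,237), (560,328) and (435,408), and the post top at (161,226).

```bash
cat > h.py <<'E'
import numpy as np,cv2,pickle
def ray(f,px,pose=None):
    K=np.array(f["K"]);k=f["k1"]
    p=cv2.undistortPoints(np.array(px,float).reshape(-1,1,2),K,np.array([k,0,0,0.]))[:,0]
    P=np.array(f["pose"] if pose is None else pose)
    d=np.c_[p[:,0],-p[:,1],-np.ones(len(p))]@P[:3,:3].T
    return P[:3,3],d
def onz(f,px,z,pose=None):
    o,d=ray(f,px,pose);return o+d*((z-o[2])/d[:,2])[:,None]
def two(fa,a,fb,b):
    o1,d1=ray(fa,[a]);o2,d2=ray(fb,[b]);A=np.c_[d1[0],-d2[0]]
    t=np.linalg.lstsq(A,o2-o1,rcond=None)[0];p,q=o1+d1[0]*t[0],o2+d2[0]*t[1]
    return (p+q)/2,np.linalg.norm(p-q)
E
python3 - <<'E'
from h import *
s,d=pickle.load(open("f0.pkl","rb"))
S=lambda L:np.array(L)/5+[200,155]-.4
D=lambda L:np.array(L)/4.8+[175,120]-.4
res={}
for n,f,deck,hol in(("scene",d["scene"],S([(70,90),(105,228),(375,190),(310,55)]),S([(152,83),(183,168),(287,155),(255,68)])),
  ("side",d["side"],D([(398,237),(560,328),(435,408),(275,312)]),None),):
    p=onz(f,deck,.165)[:,:2];print(n,p.round(4).tolist(),np.linalg.norm(np.roll(p,-1,0)-p,axis=1).round(3))
# side: rear/front order
h=onz(d["scene"],S([(152,80),(183,165),(287,153),(255,68)]),.173)[:,:2];print("hol sc",h.round(4).tolist(),h.mean(0),np.linalg.norm(np.roll(h,-1,0)-h,axis=1))
h=onz(d["side"],D([(415,270),(475,303),(398,352),(337,318)]),.173)[:,:2];print("hol si",h.round(4).tolist(),h.mean(0),np.linalg.norm(np.roll(h,-1,0)-h,axis=1))
print("post",two(d["scene"],S([(656,154)])[0],d["side"],D([(161,227)])[0]),onz(d["scene"],S([(656,154)]),.105),onz(d["side"],D([(161,227)]),.105))
print("jar",onz(d["scene"],[(367,160)],.07),onz(d["side"],[(141,172)],.07), "dish",onz(d["scene"],[(127,200)],.01))
E
```

```text
scene [[0.4707, -0.122], [0.5948, -0.1218], [0.5948, 0.0252], [0.4666, 0.0206]] [0.124 0.147 0.128 0.143]
side [[0.5836, 0.0221], [0.5855, -0.1296], [0.4626, -0.1282], [0.4595, 0.0195]] [0.152 0.123 0.148 0.124]
hol sc [[0.4819, -0.076], [0.5615, -0.0735], [0.5633, -0.0162], [0.4831, -0.0162]] [ 0.52246825 -0.04546643] [0.07961026 0.05729797 0.08026119 0.05990292]
hol si [[0.5552, -0.0215], [0.5569, -0.0767], [0.4803, -0.0774], [0.4776, -0.0225]] [ 0.51752073 -0.04953879] [0.05522534 0.07656261 0.05491075 0.07760995]
post (array([0.52763323, 0.22081659, 0.10293872]), np.float64(0.003076658771143637)) [[0.52858138 0.22132206 0.105     ]] [[0.5251336  0.21631033 0.105     ]]
jar [[0.38255542 0.41734855 0.07      ]] [[0.35577166 0.4057602  0.07      ]] dish [[ 0.34963342 -0.39604243  0.01      ]]
```

The measured deck is about 127 x 148 mm, which fits the given 130 x 150. The lip middle is near (0.526, 0.0215), yaw about +1 degree. The post is at (0.527, 0.219), so the carriage is about 86 mm out. The holder is near (0.520, -0.0475), about 69 mm behind the lip. All of this matches the given sizes. I'll go to the outer side of the post at yaw 91.

```bash
cat >> h.py <<'E'
def rows(p0,yaw0,p1,yaw1,n):
    d=(np.array(p1)-p0)/n/.03;st=(yaw1-yaw0)/n;out=[]
    for i in range(n):
        a=np.radians(yaw0+st*i);c,s=np.cos(a),np.sin(a)
        out.append([round(float(v),2) for v in(d[0]*c+d[1]*s,d[0]*s-d[1]*c,-d[2],0,0,-st/5)])
    for i in range(0,n,5):print(out[i:i+5])
E
python3 - <<'E'
from h import *
rows([.1413,.5053,.218],164.4,[.527,.295,.215],91,15)
E
```

```text
[[-0.95, -0.22, 0.01, 0.0, 0.0, 0.98], [-0.97, -0.14, 0.01, 0.0, 0.0, 0.98], [-0.97, -0.05, 0.01, 0.0, 0.0, 0.98], [-0.98, 0.03, 0.01, 0.0, 0.0, 0.98], [-0.97, 0.11, 0.01, 0.0, 0.0, 0.98]]
[[-0.96, 0.19, 0.01, 0.0, 0.0, 0.98], [-0.94, 0.27, 0.01, 0.0, 0.0, 0.98], [-0.91, 0.35, 0.01, 0.0, 0.0, 0.98], [-0.88, 0.43, 0.01, 0.0, 0.0, 0.98], [-0.84, 0.5, 0.01, 0.0, 0.0, 0.98]]
[[-0.79, 0.57, 0.01, 0.0, 0.0, 0.98], [-0.74, 0.64, 0.01, 0.0, 0.0, 0.98], [-0.68, 0.7, 0.01, 0.0, 0.0, 0.98], [-0.62, 0.75, 0.01, 0.0, 0.0, 0.98], [-0.55, 0.8, 0.01, 0.0, 0.0, 0.98]]
```

Call:
send_rows --pt "-0.95 -0.22 0 0 0 0.98" --pt "-0.97 -0.14 0 0 0 0.98" --pt "-0.97 -0.05 0 0 0 0.98" --pt "-0.98 0.03 0 0 0 0.98" --pt "-0.97 0.11 0 0 0 0.98" --hand -1 --force 20

```text
clock: 0.65
eef_pos: [0.2709, 0.4346, 0.2186]
ee_rot: [-180.0, 0.0, 139.7]
wrist_force: [0.1, -0.4, 0.8]
opening: 0.145
finger_force: 0.0
```

Call:
send_rows --pt "-0.96 0.19 0 0 0 0.98" --pt "-0.94 0.27 0 0 0 0.98" --pt "-0.91 0.35 0 0 0 0.98" --pt "-0.88 0.43 0 0 0 0.98" --pt "-0.84 0.5 0 0 0 0.98"

```text
clock: 1.15
eef_pos: [0.3993, 0.3637, 0.2186]
ee_rot: [-180.0, 0.0, 115.2]
wrist_force: [-1.1, 1.1, -0.5]
opening: 0.003
finger_force: 0.0
```

Call:
send_rows --pt "-0.79 0.57 0 0 0 0.98" --pt "-0.74 0.64 0 0 0 0.98" --pt "-0.68 0.7 0 0 0 0.98" --pt "-0.62 0.75 0 0 0 0.98" --pt "-0.55 0.8 0 0 0 0.98"

```text
clock: 1.65
eef_pos: [0.5274, 0.2934, 0.2185]
ee_rot: [-180.0, 0.0, 90.7]
wrist_force: [0.1, -0.2, 0.8]
opening: 0.003
finger_force: 0.0
```

Call:
send_rows --pt "0 0 0 0 0 0" --pt "0 0 0 0 0 0"

```text
clock: 1.85
eef_pos: [0.5266, 0.2939, 0.2182]
ee_rot: [-179.9, 0.0, 90.9]
wrist_force: [-0.3, 0.5, -0.1]
opening: 0.002
finger_force: 0.0
```

Call:
send_rows --pt "0 0 0.95 0 0 0" --pt "0 0 0.95 0 0 0" --pt "0 0 0.95 0 0 0" --pt "0 0 0.95 0 0 0" --pt "0 0 0.95 0 0 0"

```text
clock: 2.35
eef_pos: [0.5255, 0.2951, 0.0755]
ee_rot: [180.0, -0.0, 91.0]
wrist_force: [0.5, -0.3, 0.1]
opening: -0.002
finger_force: 0.0
```

Call:
send_rows --pt "-0.4 0 0 0 0 0" --pt "-0.4 0 0 0 0 0" --pt "-0.3 0 0 0 0 0" --pt "-0.3 0 0 0 0 0" --pt "-0.3 0 0 0 0 0"

```text
clock: 2.85
eef_pos: [0.528, 0.2425, 0.0779]
ee_rot: [179.9, -0.1, 90.9]
wrist_force: [0.4, 0.2, -0.1]
opening: -0.002
finger_force: 0.0
```

Call:
send_rows --pt "-0.3 0 0 0 0 0" --pt "-0.3 0 0 0 0 0" --pt "-0.3 0 0 0 0 0" --pt "-0.3 0 0 0 0 0" --pt "-0.3 0 0 0 0 0"

```text
clock: 3.35
eef_pos: [0.528, 0.1976, 0.0764]
ee_rot: [-180.0, -0.0, 90.9]
wrist_force: [1.1, 2.9, 1.8]
opening: -0.0
finger_force: 1.2
```

Call:
send_rows --pt "-0.3 0 0 0 0 0" --pt "-0.3 0 0 0 0 0" --pt "-0.3 0 0 0 0 0" --pt "-0.2 0 0 0 0 0" --pt "-0.1 0 0 0 0 0"

```text
clock: 3.85
eef_pos: [0.5283, 0.1615, 0.0761]
ee_rot: [-180.0, 0.0, 90.8]
wrist_force: [-1.6, 2.6, -0.6]
opening: 0.002
finger_force: 1.1
```

Call:
send_rows --pt "-0.1 0 0 0 0 0" --pt "-0.1 0 0 0 0 0"

```text
clock: 4.05
eef_pos: [0.5284, 0.1562, 0.0761]
ee_rot: [-180.0, -0.0, 90.9]
wrist_force: [-1.3, 1.6, 0.2]
opening: 0.003
finger_force: 1.1
```

Call:
send_rows --pt "-0.1 0 0 0 0 0" --pt "-0.1 0 0 0 0 0"

```text
clock: 4.25
eef_pos: [0.5284, 0.1555, 0.0764]
ee_rot: [180.0, -0.6, 91.0]
wrist_force: [-0.7, 33.7, -4.5]
opening: -0.002
finger_force: 16.8
```

Call:
send_rows --pt "-0.1 0 0 0 0 0" --pt "0 0 0 0 0 0"

```text
clock: 4.45
eef_pos: [0.5284, 0.1556, 0.0765]
ee_rot: [179.9, -0.9, 91.1]
wrist_force: [0.8, 37.5, -4.4]
opening: -0.001
finger_force: 18.4
```

Call:
send_rows --pt "0.5 0 0 0 0 0" --pt "0 0 -0.9 0 0 0" --pt "0 0 -0.9 0 0 0" --pt "0 0 -0.9 0 0 0" --pt "0 0 -0.9 0 0 0"

```text
clock: 4.95
eef_pos: [0.5287, 0.1618, 0.1856]
ee_rot: [180.0, 0.1, 90.9]
wrist_force: [-0.0, -0.5, -0.7]
opening: 0.002
finger_force: 0.0
```

Call:
send_rows --pt "0 0 -0.9 0 0 0" --pt "0 0 -0.9 0 0 0" --pt "-0.9 0 0 0 0 0" --pt "-0.9 0 0 0 0 0" --pt "-0.9 -0.1 0 0 0 0" --hand 0.1

```text
clock: 5.45
eef_pos: [0.5271, 0.0799, 0.2386]
ee_rot: [179.9, 0.1, 90.9]
wrist_force: [-0.3, -0.3, -0.9]
opening: 0.548
finger_force: 0.0
```

Call:
send_rows --pt "-0.9 -0.1 0 0 0 0" --pt "-0.9 -0.1 0 0 0 0" --pt "-0.9 -0.1 0 0 0 0" --pt "-0.9 0 0 0 0 0" --pt "-0.9 0 0 0 0 0"

```text
clock: 5.95
eef_pos: [0.5198, -0.0556, 0.2386]
ee_rot: [180.0, 0.1, 90.8]
wrist_force: [0.6, -0.3, 0.9]
opening: 0.547
finger_force: 0.0
```

Call:
send_rows --pt "-0.9 0 0 0 0 0" --pt "0 0 0 0 0 0"

```text
clock: 6.15
eef_pos: [0.5201, -0.084, 0.2383]
ee_rot: [-180.0, 0.1, 90.6]
wrist_force: [-0.4, 0.4, 1.1]
opening: 0.551
finger_force: 0.0
```

```bash
python3 - <<'E'
from rig import observe, grab_frame
import cv2,pickle,numpy as np
s=observe();print(s["eef_pos"],s["ee_rot"])
d={n:grab_frame(n) for n in("scene","side","wrist")}
pickle.dump((s,d),open("f1.pkl","wb"))
w=d["wrist"]["image"][:,:,::-1]; a=d["scene"]["image"][140:250,190:360,::-1]
a=cv2.resize(a,(476,308)); w=cv2.resize(w,(410,308))[:,:]
b=cv2.resize(np.ascontiguousarray(d["side"]["image"][120:245,175:345,::-1]),(400,292))
c=np.zeros((600,800,3),np.uint8); c[:308,:410]=w; c[:308,410:]=cv2.resize(a,(390,308));c[308:,:400]=b
cv2.imwrite("pics/m1.png",c)
E
```

```text
[ 0.52009689 -0.08403312  0.23826471] [-1.79991420e+02  1.00348927e-01  9.06436124e+01]
```

View pics/m1.png

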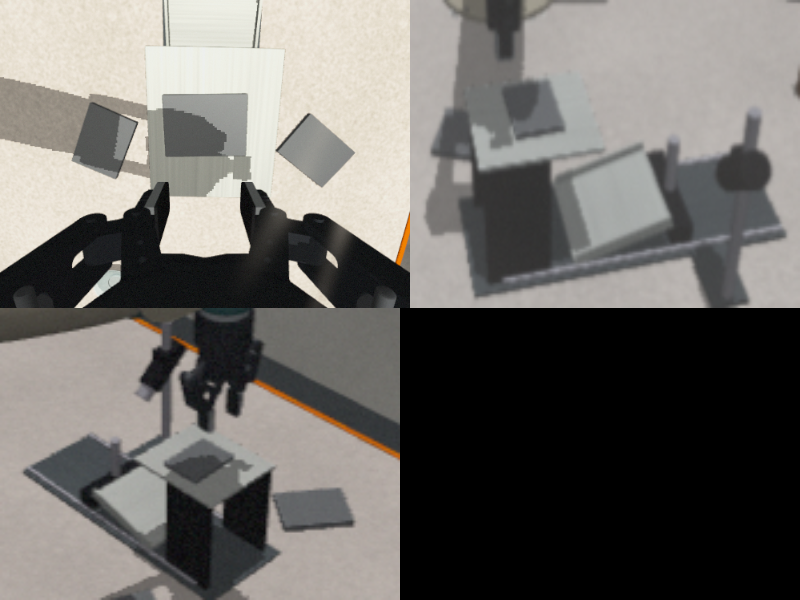

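The wrist view (upper left of the mosaic) shows the holder at (163..247, 94..157) on the deck, whose front edge runs from (147,46) to (284,49). The carriage is home in all three views. I'll check the positions from this view.

```bash
python3 - <<'E'
from h import *
from scipy.spatial.transform import Rotation as Ro
s,d=pickle.load(open("f1.pkl","rb"));f=d["wrist"]
T=np.eye(4);T[:3,:3]=Ro.from_euler("xyz",s["ee_rot"],degrees=True).as_matrix();T[:3,3]=s["eef_pos"]
P=T@np.array(f["mount"]);k=np.array([512/410,384/308])
print(P[:3,3])
for n,p,z in(("deck f/r",[(147,46),(284,49),(273,196),(151,195)],.165),("hol",[(163,94),(246,93),(247,156),(165,157)],.173)):
    q=onz(f,np.array(p)*k,z,P)[:,:2];print(n,q.round(4).tolist(),q.mean(0),np.linalg.norm(np.roll(q,-1,0)-q,axis=1))
E
```

```text
[ 0.51890144 -0.01913505  0.39169758]
deck f/r [[0.4659, 0.0212], [0.5911, 0.0202], [0.5935, -0.1258], [0.4626, -0.126]] [ 0.52827471 -0.05258233] [0.1251992  0.14598853 0.13093751 0.14726114]
hol [[0.4806, -0.0211], [0.5569, -0.0194], [0.5613, -0.0794], [0.4805, -0.0813]] [ 0.51981891 -0.05030582] [0.07633612 0.0601028  0.08080302 0.06013437]
```

Call:
send_rows --pt "-0.75 0 0 0 0 0" --pt "0 0 0.6 0 0 0" --pt "0 0 0.6 0 0 0" --pt "0 0 0.5 0 0 0" --pt "0 0 0.1 0 0 0"

```text
clock: 6.8
eef_pos: [0.5198, -0.1025, 0.1823]
ee_rot: [-179.8, -0.1, 90.9]
wrist_force: [-0.4, -0.7, -1.1]
opening: 0.549
finger_force: 0.0
```

Call:
send_rows --pt "0 0 0.05 0 0 0" --pt "0 0 0 0 0 0"

```text
clock: 7.0
eef_pos: [0.5209, -0.1033, 0.1836]
ee_rot: [179.9, 0.0, 90.9]
wrist_force: [0.0, -0.2, 0.7]
opening: 0.552
finger_force: 0.0
```

Call:
send_rows --pt "0 0 0.1 0 0 0" --pt "0 0 0 0 0 0"

```text
clock: 7.2
eef_pos: [0.5207, -0.1034, 0.18]
ee_rot: [180.0, 0.0, 90.9]
wrist_force: [-0.0, 0.5, -0.2]
opening: 0.549
finger_force: 0.0
```

Call:
send_rows --pt "0 0 0.08 0 0 0" --pt "0 0 0 0 0 0"

```text
clock: 7.4
eef_pos: [0.5205, -0.1034, 0.1772]
ee_rot: [-180.0, -0.0, 90.9]
wrist_force: [-0.4, -0.0, 0.4]
opening: 0.549
finger_force: 0.0
```

Call:
send_rows --pt "0 0 0.06 0 0 0" --pt "0 0 0 0 0 0"

```text
clock: 7.6
eef_pos: [0.5205, -0.1034, 0.1754]
ee_rot: [-180.0, -0.0, 90.9]
wrist_force: [-0.7, 0.0, 0.3]
opening: 0.549
finger_force: 0.0
```

Call:
send_rows --pt "0 0 0.06 0 0 0" --pt "0 0 0 0 0 0"

```text
clock: 7.8
eef_pos: [0.5205, -0.1034, 0.1736]
ee_rot: [-180.0, -0.0, 90.9]
wrist_force: [-0.8, 0.3, -0.1]
opening: 0.547
finger_force: 0.0
```

Call:
send_rows --pt "0 0 0.06 0 0 0" --pt "0 0 0 0 0 0"

```text
clock: 8.0
eef_pos: [0.5205, -0.1034, 0.1718]
ee_rot: [-180.0, -0.0, 90.9]
wrist_force: [0.0, -1.1, 0.4]
opening: 0.547
finger_force: 0.0
```

Call:
send_rows --pt "0 0 0.06 0 0 0" --pt "0 0 0 0 0 0"

```text
clock: 8.2
eef_pos: [0.5205, -0.1034, 0.17]
ee_rot: [-180.0, -0.0, 90.9]
wrist_force: [-0.7, -0.0, 0.5]
opening: 0.548
finger_force: 0.0
```

```bash
python3 - <<'E'
from rig import observe, grab_frame
import cv2,pickle,numpy as np
s=observe()
d={n:grab_frame(n) for n in("scene","side","wrist")}
pickle.dump((s,d),open("f2.pkl","wb"))
a=cv2.resize(np.ascontiguousarray(d["scene"]["image"][130:220,200:290,::-1]),(400,400),interpolation=2)
b=cv2.resize(np.ascontiguousarray(d["side"]["image"][140:230,215:305,::-1]),(400,400),interpolation=2)
w=cv2.resize(np.ascontiguousarray(d["wrist"]["image"][150:350,100:400,::-1]),(300,200))
c=np.zeros((600,800,3),np.uint8);c[:400,:400]=a;c[:400,400:]=b;c[400:,:300]=w
cv2.imwrite("pics/m2.png",c)
E
```

```text
(no output)
```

View pics/m2.png

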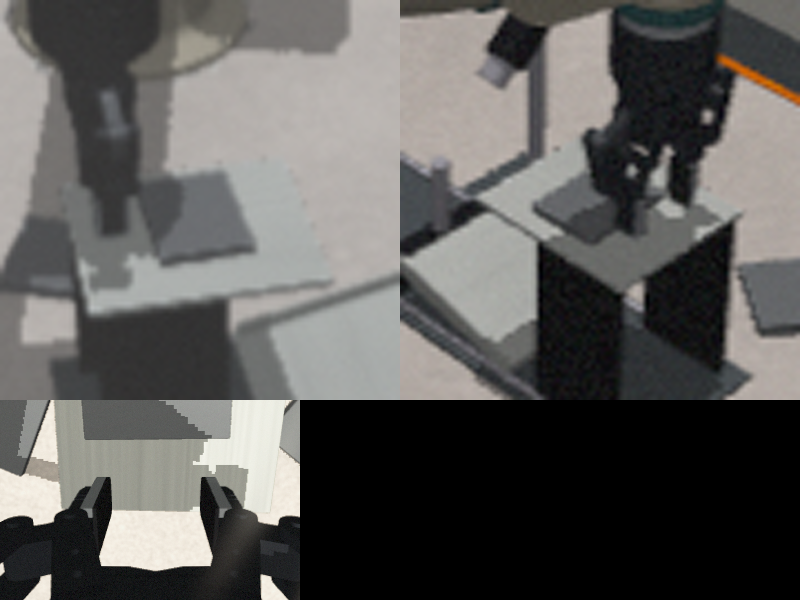

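Call:
send_rows --pt "0 0 0.06 0 0 0" --pt "0 0 0 0 0 0"

```text
clock: 8.55
eef_pos: [0.5205, -0.1034, 0.1682]
ee_rot: [-180.0, -0.0, 90.9]
wrist_force: [-0.2, -0.7, -0.2]
opening: 0.549
finger_force: 0.0
```

Call:
send_rows --pt "0 0 0.06 0 0 0" --pt "0 0 0 0 0 0"

```text
clock: 8.75
eef_pos: [0.5205, -0.1034, 0.1663]
ee_rot: [-180.0, -0.0, 90.9]
wrist_force: [-0.5, -0.0, 0.3]
opening: 0.55
finger_force: 0.0
```

```bash
python3 - <<'E'
from h import *
s,d=pickle.load(open("f2.pkl","rb"))
print(two(d["scene"],(225.4,182.9),d["side"],(278,185)))
for z in(.16,.165,.17,.175,.18,.19):print(z,onz(d["scene"],[(225.4,182.9)],z)[0,:2].round(4),onz(d["side"],[(278,185)],z)[0,:2].round(4),onz(d["side"],[(267.2,192.2)],z)[0,:2].round(4))
E
```

```text
(array([ 0.54863417, -0.1016319 ,  0.18275031]), np.float64(0.0030305459632622407))
0.16 [ 0.5187 -0.0961] [ 0.5713 -0.0842] [ 0.5175 -0.0855]
0.165 [ 0.525 -0.097] [ 0.5662 -0.0885] [ 0.5128 -0.0897]
0.17 [ 0.5313 -0.0979] [ 0.5612 -0.0927] [ 0.508  -0.0939]
0.175 [ 0.5376 -0.0988] [ 0.5561 -0.0969] [ 0.5032 -0.0982]
0.18 [ 0.5439 -0.0997] [ 0.5511 -0.1012] [ 0.4985 -0.1024]
0.19 [ 0.5565 -0.1015] [ 0.541  -0.1097] [ 0.4889 -0.1109]
```

Call:
send_rows --pt "0 0 0.06 0 0 0" --pt "0 0 0.03 0 0 0" --pt "0 0 0 0 0 0"

```text
clock: 9.05
eef_pos: [0.5205, -0.1034, 0.1637]
ee_rot: [-180.0, -0.0, 90.9]
wrist_force: [-0.1, -0.4, 0.7]
opening: 0.553
finger_force: 0.0
```

Call:
send_rows --pt "0 0 0.06 0 0 0" --pt "0 0 0 0 0 0"

```text
clock: 9.25
eef_pos: [0.5205, -0.1034, 0.1619]
ee_rot: [-180.0, -0.0, 90.9]
wrist_force: [0.7, 0.3, -0.6]
opening: 0.549
finger_force: 0.0
```

```bash
python3 - <<'E'
from rig import observe, grab_frame
import cv2,pickle,numpy as np
s=observe();print(s["eef_pos"],s["qpos"].round(1))
d={n:grab_frame(n) for n in("scene","side")}
pickle.dump((s,d),open("f3.pkl","wb"))
a=cv2.resize(np.ascontiguousarray(d["scene"]["image"][150:210,205:265,::-1]),(400,400),interpolation=2)
b=cv2.resize(np.ascontiguousarray(d["side"]["image"][150:210,235:295,::-1]),(400,400),interpolation=2)
c=np.hstack([a,b]);c=np.clip(c.astype(float)*1.8,0,255).astype(np.uint8)
cv2.imwrite("pics/m3.png",c)
E
```

```text
[ 0.5204794  -0.10339834  0.1619167 ] [-15.2   5.3  84.3   0.   90.4 -16.1]
```

View pics/m3.png

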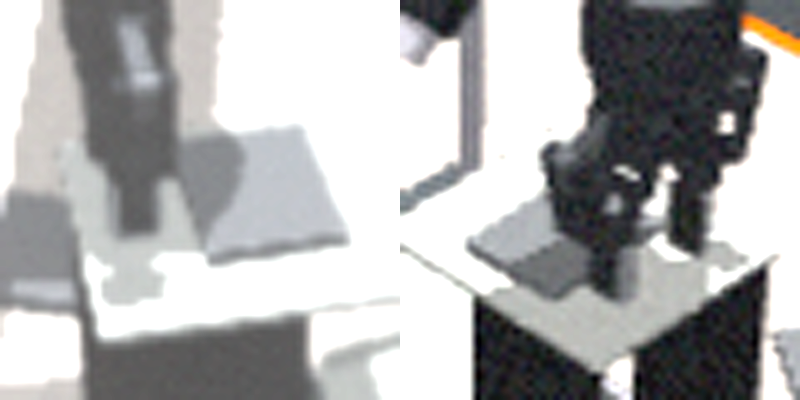

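The tips show at (138,235) in the left half and (690,253) in the right half. They are still above the deck, and the gaps to their shadows suggest about 10 mm. I'll keep lowering until they touch.

Call:
send_rows --pt "0 0 0.07 0 0 0" --pt "0 0 0.05 0 0 0" --pt "0 0 0 0 0 0"

```text
clock: 9.65
eef_pos: [0.5204, -0.1034, 0.1582]
ee_rot: [-180.0, -0.0, 90.9]
wrist_force: [0.2, 0.4, -0.3]
opening: 0.547
finger_force: 0.0
```

Call:
send_rows --pt "0 0 0.06 0 0 0" --pt "0 0 0 0 0 0"

```text
clock: 9.85
eef_pos: [0.5205, -0.1034, 0.1565]
ee_rot: [-180.0, -0.0, 90.9]
wrist_force: [-0.1, -0.0, -0.9]
opening: 0.551
finger_force: 0.0
```

Call:
send_rows --pt "0 0 0.06 0 0 0" --pt "0 0 0 0 0 0"

```text
clock: 10.05
eef_pos: [0.5205, -0.1034, 0.1547]
ee_rot: [-180.0, -0.0, 90.9]
wrist_force: [-0.9, 0.1, -0.2]
opening: 0.551
finger_force: 0.0
```

Call:
send_rows --pt "0 0 0.06 0 0 0" --pt "0 0 0 0 0 0"

```text
clock: 10.25
eef_pos: [0.5205, -0.1034, 0.1529]
ee_rot: [-180.0, -0.0, 90.9]
wrist_force: [-0.7, -0.4, -0.0]
opening: 0.551
finger_force: 0.0
```

Call:
send_rows --pt "0 0 0.06 0 0 0" --pt "0 0 0 0 0 0"

```text
clock: 10.45
eef_pos: [0.5205, -0.1034, 0.1511]
ee_rot: [-180.0, -0.0, 90.9]
wrist_force: [-0.2, -0.5, 0.1]
opening: 0.548
finger_force: 0.0
```

```bash
python3 - <<'E'
from rig import observe, grab_frame
import cv2,pickle,numpy as np
s=observe();print(s["eef_pos"],s["wrist_force"])
d={n:grab_frame(n) for n in("scene","side","wrist")}
pickle.dump((s,d),open("f4.pkl","wb"))
a=cv2.resize(np.ascontiguousarray(d["scene"]["image"][150:210,205:265,::-1]),(400,400),interpolation=2)
b=cv2.resize(np.ascontiguousarray(d["side"]["image"][150:210,235:295,::-1]),(400,400),interpolation=2)
c=np.hstack([a,b]);c=np.clip(c.astype(float)*1.8,0,255).astype(np.uint8)
cv2.imwrite("pics/m4.png",c)
E
```

```text
[ 0.52046754 -0.10340332  0.15107825] [-0.15694027 -0.49517668  0.14278848]
```

View pics/m4.png

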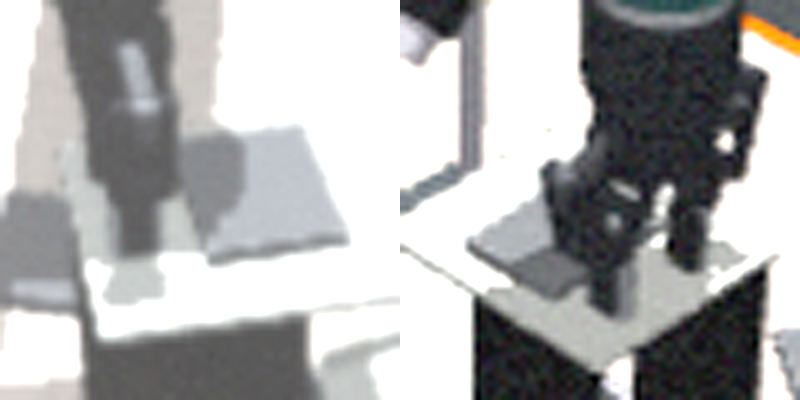

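The left half shows the near tip at (138,253). The right half shows the two tips at (690,270) and (613,317).

```bash
python3 - <<'E'
from h import *
s,d=pickle.load(open("f4.pkl","rb"))
a=(205+138/6.667,150+253/6.667);b=(235+290/6.667,150+270/6.667)
print(two(d["scene"],a,d["side"],b))
for z in(.16,.165,.17,.175):print(z,onz(d["scene"],[a],z)[0,:2].round(4),onz(d["side"],[b],z)[0,:2].round(4),onz(d["side"],[(235+213/6.667,150+317/6.667)],z)[0,:2].round(4))
E
```

```text
(array([ 0.54799645, -0.10321902,  0.16321762]), np.float64(0.007561141212727101))
0.16 [ 0.541  -0.0991] [ 0.5504 -0.1052] [ 0.4967 -0.1038]
0.165 [ 0.5471 -0.1   ] [ 0.5455 -0.1093] [ 0.4921 -0.108 ]
0.17 [ 0.5533 -0.1009] [ 0.5405 -0.1135] [ 0.4874 -0.1121]
0.175 [ 0.5594 -0.1018] [ 0.5356 -0.1176] [ 0.4828 -0.1162]
```

Call:
send_rows --pt "0 0 0.06 0 0 0" --pt "0 0 0 0 0 0"

```text
clock: 10.8
eef_pos: [0.5208, -0.1035, 0.1502]
ee_rot: [179.9, 0.0, 90.9]
wrist_force: [-0.3, -0.2, 3.4]
opening: 0.549
finger_force: 1.6
```

Call:
send_rows --pt "0 0 -0.12 0 0 0" --pt "0.2 0 0 0 0 0" --pt "0.1 0 0 0 0 0" --pt "0.1 0 0 0 0 0" --pt "0.1 0 0 0 0 0"

```text
clock: 11.3
eef_pos: [0.5203, -0.088, 0.153]
ee_rot: [-180.0, -0.0, 90.9]
wrist_force: [-0.9, -0.6, -0.1]
opening: 0.551
finger_force: 0.1
```

Call:
send_rows --pt "0.1 0 0 0 0 0" --pt "0.1 0 0 0 0 0" --pt "0.1 0 0 0 0 0" --pt "0.1 0 0 0 0 0" --pt "0.1 0 0 0 0 0"

```text
clock: 11.8
eef_pos: [0.5201, -0.0732, 0.1532]
ee_rot: [180.0, -0.0, 90.9]
wrist_force: [-0.5, 0.0, -0.4]
opening: 0.553
finger_force: 0.2
```

Call:
send_rows --pt "0.1 0 0 0 0 0" --pt "0.1 0 0 0 0 0" --pt "0.1 0 0 0 0 0" --pt "0.1 0 0 0 0 0" --pt "0.1 0 0 0 0 0"

```text
clock: 12.3
eef_pos: [0.5199, -0.0582, 0.1532]
ee_rot: [180.0, -0.0, 90.9]
wrist_force: [-0.8, -0.6, -0.2]
opening: 0.549
finger_force: 0.2
```

Call:
send_rows --pt "0.1 0 0 0 0 0" --pt "0.1 0 0 0 0 0" --pt "0.1 0 0 0 0 0" --pt "0.1 0 0 0 0 0" --pt "0.1 0 0 0 0 0"

```text
clock: 12.8
eef_pos: [0.5197, -0.0432, 0.1532]
ee_rot: [180.0, -0.0, 90.9]
wrist_force: [-1.2, -0.6, -0.0]
opening: 0.551
finger_force: 0.2
```

```bash
python3 - <<'E'
from rig import observe, grab_frame
from h import *
from scipy.spatial.transform import Rotation as Ro
s=observe();print(s["eef_pos"])
f=grab_frame("wrist");im=f["image"]
cv2.imwrite("pics/w5.png",im[:,:,::-1])
T=np.eye(4);T[:3,:3]=Ro.from_euler("xyz",s["ee_rot"],degrees=True).as_matrix();T[:3,3]=s["eef_pos"]
P=T@np.array(f["mount"])
g=im.astype(int).mean(2)
for x in(.50,.52,.54):
    # project points along station y at z=.173 and read grey
    ys=np.arange(-.055,.06,.005);X=np.c_[np.full(len(ys),x),ys,np.full(len(ys),.173)]
    c=(X-P[:3,3])@P[:3,:3];a=c[:,0]/-c[:,2];b=-c[:,1]/-c[:,2];r=1+f["k1"]*(a*a+b*b)
    u=(f["K"][0][0]*a*r+f["K"][0][2]).round().astype(int);v=(f["K"][1][1]*b*r+f["K"][1][2]).round().astype(int)
    print(x,[(int(y*1000),int(g[j,i]) if 0<=j<384 and 0<=i<512 else -1) for y,i,j in zip(ys,u,v)])
E
```

```text
[ 0.51966829 -0.04317733  0.15318126]
0.5 [(-55, 148), (-50, 152), (-45, 150), (-40, 152), (-35, 152), (-30, 87), (-25, 89), (-20, 89), (-15, 91), (-10, 91), (-5, 92), (0, 91), (4, 91), (9, 96), (14, 155), (19, 157), (24, 156), (29, 227), (34, 227), (39, 228), (44, 227), (49, 236), (54, 231)]
0.52 [(-55, 156), (-50, 155), (-45, 155), (-40, 155), (-35, 155), (-30, 89), (-25, 90), (-20, 92), (-15, 89), (-10, 89), (-5, 89), (0, 92), (4, 90), (9, 156), (14, 157), (19, 157), (24, 159), (29, 226), (34, 227), (39, 227), (44, 229), (49, 234), (54, 234)]
0.54 [(-55, 157), (-50, 155), (-45, 156), (-40, 153), (-35, 156), (-30, 90), (-25, 135), (-20, 90), (-15, 88), (-10, 87), (-5, 149), (0, 152), (4, 156), (9, 158), (14, 160), (19, 160), (24, 160), (29, 226), (34, 228), (39, 223), (44, 229), (49, 233), (54, 234)]
```

The holder spans y = -0.032 to 0.028, square against both fingers. I'll continue slowly.

Call:
send_rows --pt "0.1 0 0 0 0 0" --pt "0.1 0 0 0 0 0" --pt "0.1 0 0 0 0 0" --pt "0.1 0 0 0 0 0" --pt "0.1 0 0 0 0 0"

```text
clock: 13.35
eef_pos: [0.5195, -0.0282, 0.1532]
ee_rot: [180.0, -0.0, 90.9]
wrist_force: [0.4, -0.6, 0.2]
opening: 0.551
finger_force: 0.3
```

Call:
send_rows --pt "0.1 0 0 0 0 0" --pt "0.1 0 0 0 0 0" --pt "0.1 0 0 0 0 0" --pt "0.1 0 0 0 0 0" --pt "0.1 0 0 0 0 0"

```text
clock: 13.85
eef_pos: [0.5193, -0.0132, 0.1533]
ee_rot: [180.0, 0.0, 90.9]
wrist_force: [1.1, -1.2, 0.2]
opening: 0.553
finger_force: 0.4
```

Call:
send_rows --pt "0.1 0 0 0 0 0" --pt "0.1 0 0 0 0 0" --pt "0.1 0 0 0 0 0"

```text
clock: 14.15
eef_pos: [0.5191, -0.0041, 0.1532]
ee_rot: [180.0, -0.0, 90.9]
wrist_force: [0.4, -0.5, 0.2]
opening: 0.549
finger_force: 0.0
```

```bash
cat > chk.py <<'E'
from rig import observe, grab_frame
from h import *
from scipy.spatial.transform import Rotation as Ro
s=observe();print(s["eef_pos"])
f=grab_frame("wrist");im=f["image"]
T=np.eye(4);T[:3,:3]=Ro.from_euler("xyz",s["ee_rot"],degrees=True).as_matrix();T[:3,3]=s["eef_pos"]
P=T@np.array(f["mount"]);g=im.astype(int).mean(2)
def prof(X):
    c=(X-P[:3,3])@P[:3,:3];a=c[:,0]/-c[:,2];b=-c[:,1]/-c[:,2];r=1+f["k1"]*(a*a+b*b)
    u=(f["K"][0][0]*a*r+f["K"][0][2]).round().astype(int);v=(f["K"][1][1]*b*r+f["K"][1][2]).round().astype(int)
    return [(int(round(x[1]*1000)),int(g[j,i]) if 0<=j<384 and 0<=i<512 else -1) for x,i,j in zip(X,u,v)]
for x in(.505,.535):
    ys=np.arange(s["eef_pos"][1]-.005,.11,.005);print(x,prof(np.c_[np.full(len(ys),x),ys,np.full(len(ys),.173)]))
E
python3 chk.py
```

```text
[ 0.51907626 -0.00409259  0.15320895]
0.505 [(-9, 156), (-4, 150), (1, 154), (6, 156), (11, 156), (16, 105), (21, 82), (26, 74), (31, 77), (36, 74), (41, 74), (46, 77), (51, 109), (56, 119), (61, 226), (66, 228), (71, 232), (76, 231), (81, 231), (86, 237), (91, 31), (96, 48), (101, 47), (106, 106)]
0.535 [(-9, 152), (-4, 149), (1, 152), (6, 151), (11, 151), (16, 142), (21, 81), (26, 76), (31, 77), (36, 79), (41, 110), (46, 108), (51, 111), (56, 110), (61, 221), (66, 226), (71, 230), (76, 230), (81, 234), (86, 238), (91, 44), (96, 50), (101, 42), (106, 100)]
```

Call:
send_rows --pt "0 0 0 0 0 0" --pt "0 0 0 0 0 0" --pt "0 0 0 0 0 0" --pt "0 0 0 0 0 0" --pt "0 0 0 0 0 0"

```text
clock: 14.7
eef_pos: [0.5191, -0.0045, 0.1532]
ee_rot: [-180.0, -0.0, 90.9]
wrist_force: [-0.7, 0.3, -0.2]
opening: 0.549
finger_force: 0.0
```

```bash
python3 - <<'E'
from rig import observe, grab_frame
import cv2,pickle,numpy as np
s=observe()
d={n:grab_frame(n) for n in("scene","side","wrist")}
pickle.dump((s,d),open("f6.pkl","wb"))
a=cv2.resize(np.ascontiguousarray(d["scene"]["image"][155:245,210:345,::-1]),(400,267),interpolation=2)
b=cv2.resize(np.ascontiguousarray(d["side"]["image"][145:235,180:300,::-1]),(400,300),interpolation=2)
w=cv2.resize(np.ascontiguousarray(d["wrist"]["image"][:,:,::-1]),(400,300))
c=np.zeros((600,800,3),np.uint8);c[:267,:400]=a;c[:300,400:]=b;c[300:,:400]=w
cv2.imwrite("pics/m6.png",c)
E
```

```text
(no output)
```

View pics/m6.png

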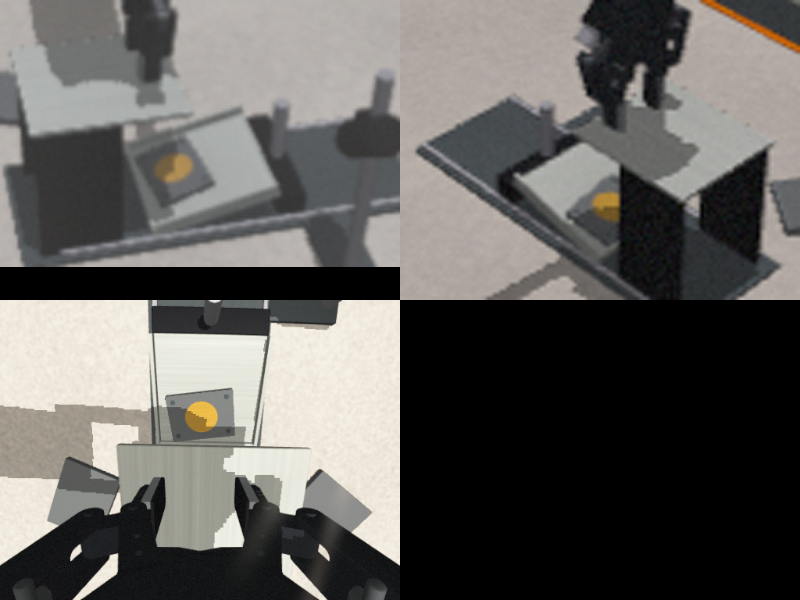

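The wrist view (lower left) shows the holder face up on the ramp, with the brass disc at (202,416), nearly square and near the foot. The scene view shows the disc at (174,168). The carriage is still home. Next I'll go to the inner side of the post.

Call:
send_rows --pt "0 0 -0.9 0 0 0" --pt "0 0 -0.9 0 0 0" --pt "0 0 -0.9 0 0 0" --pt "0.87 0.1 0 0 0 0" --pt "0.87 0.1 0 0 0 0" --hand -1

```text
clock: 15.35
eef_pos: [0.5248, 0.048, 0.2355]
ee_rot: [179.9, -0.0, 90.8]
wrist_force: [0.4, 0.1, -0.8]
opening: -0.003
finger_force: 0.0
```

Call:
send_rows --pt "0.87 0 0 0 0 0" --pt "0.87 0 0 0 0 0" --pt "0 0 0 0 0 0" --pt "0 0 0 0 0 0"

```text
clock: 15.75
eef_pos: [0.5235, 0.1001, 0.2341]
ee_rot: [-180.0, 0.0, 90.9]
wrist_force: [-1.3, -0.4, 0.7]
opening: 0.002
finger_force: 0.0
```

```bash
python3 - <<'E'
from h import *
s,d=pickle.load(open("f6.pkl","rb"))
print(two(d["scene"],(268.7,211.6),d["side"],(241.8,206.5)))
k=.3375
p=(210+281*k,155+104*.337);q=(180+147*.3,145+103*.3)
print(two(d["scene"],p,d["side"],q))
E
```

```text
(array([0.51926187, 0.03340281, 0.02742353]), np.float64(0.0008733793441574549))
(array([0.531193  , 0.13758202, 0.10278885]), np.float64(0.001759206002648207))
```

The specimen is at (0.519, 0.033), within limits of the ramp middle. The post is at (0.53, 0.137).

Call:
send_rows --pt "0 0.1 0.9 0 0 0" --pt "0 0.1 0.9 0 0 0" --pt "0 0 0.9 0 0 0" --pt "0 0 0.9 0 0 0" --pt "0 0 0.9 0 0 0"

```text
clock: 16.25
eef_pos: [0.5296, 0.0988, 0.0982]
ee_rot: [180.0, 0.0, 90.8]
wrist_force: [0.0, 0.1, 0.8]
opening: -0.0
finger_force: 0.0
```

Call:
send_rows --pt "0 0 0.3 0 0 0" --pt "0 0 0.2 0 0 0" --pt "0 0 0 0 0 0"

```text
clock: 16.55
eef_pos: [0.5298, 0.0997, 0.0846]
ee_rot: [180.0, -0.0, 90.8]
wrist_force: [0.3, 0.3, 0.1]
opening: -0.001
finger_force: 0.0
```

Call:
send_rows --pt "0.2 0 0 0 0 0" --pt "0.2 0 0 0 0 0" --pt "0.2 0 0 0 0 0" --pt "0.1 0 0 0 0 0" --pt "0.1 0 0 0 0 0"

```text
clock: 17.05
eef_pos: [0.5294, 0.1244, 0.0847]
ee_rot: [179.9, 0.0, 90.9]
wrist_force: [0.0, -1.3, 1.2]
opening: -0.006
finger_force: 1.1
```

Call:
send_rows --pt "0.12 0 0 0 0 0" --pt "0.15 0 0 0 0 0" --pt "0.15 0 0 0 0 0" --pt "0.15 0 0 0 0 0" --pt "0.15 0 0 0 0 0"

```text
clock: 17.55
eef_pos: [0.5288, 0.1461, 0.0842]
ee_rot: [180.0, -0.0, 90.9]
wrist_force: [1.6, -2.3, 0.5]
opening: 0.001
finger_force: 1.1
```

Call:
send_rows --pt "0.15 0 0 0 0 0" --pt "0.15 0 0 0 0 0" --pt "0.15 0 0 0 0 0" --pt "0.15 0 0 0 0 0" --pt "0.15 0 0 0 0 0"

```text
clock: 18.05
eef_pos: [0.5284, 0.1686, 0.0841]
ee_rot: [-180.0, -0.0, 90.9]
wrist_force: [1.5, -2.4, 0.4]
opening: -0.001
finger_force: 1.1
```

Call:
send_rows --pt "0.15 0 0 0 0 0" --pt "0.15 0 0 0 0 0" --pt "0.15 0 0 0 0 0" --pt "0.15 0 0 0 0 0" --pt "0.15 0 0 0 0 0"

```text
clock: 18.55
eef_pos: [0.5281, 0.1911, 0.0842]
ee_rot: [-180.0, -0.0, 90.9]
wrist_force: [1.5, -2.1, 1.0]
opening: -0.006
finger_force: 1.1
```

Call:
send_rows --pt "0.15 0 0 0 0 0" --pt "0.15 0 0 0 0 0" --pt "0.15 0 0 0 0 0" --pt "0.15 0 0 0 0 0" --pt "0.12 0 0 0 0 0"

```text
clock: 19.05
eef_pos: [0.5278, 0.2128, 0.0842]
ee_rot: [180.0, -0.0, 90.9]
wrist_force: [1.8, -2.9, -0.3]
opening: 0.003
finger_force: 1.1
```

Call:
send_rows --pt "0.1 0 0 0 0 0" --pt "0.1 0 0 0 0 0" --pt "0.1 0 0 0 0 0"

```text
clock: 19.35
eef_pos: [0.5276, 0.2215, 0.0842]
ee_rot: [180.0, -0.0, 90.9]
wrist_force: [2.3, -2.5, -0.1]
opening: 0.002
finger_force: 1.1
```

Call:
send_rows --pt "0.1 0 0 0 0 0" --pt "0.1 0 0 0 0 0"

```text
clock: 19.55
eef_pos: [0.5276, 0.2275, 0.0842]
ee_rot: [180.0, -0.0, 90.9]
wrist_force: [1.5, -3.1, 0.1]
opening: -0.001
finger_force: 1.1
```

Call:
send_rows --pt "0.07 0 0 0 0 0" --pt "0 0 0 0 0 0"

```text
clock: 19.75
eef_pos: [0.5276, 0.2284, 0.0842]
ee_rot: [-180.0, 0.1, 90.8]
wrist_force: [-0.2, -6.7, 2.3]
opening: -0.002
finger_force: 3.6
```

Call:
send_rows --pt "0.05 0 0 0 0 0" --pt "0 0 0 0 0 0"

```text
clock: 19.95
eef_pos: [0.5276, 0.2285, 0.0842]
ee_rot: [-180.0, 0.3, 90.8]
wrist_force: [-0.5, -12.1, 3.6]
opening: -0.002
finger_force: 6.3
```

The carriage is at its end stop. I'll back off and rise.

Call:
send_rows --pt "-0.2 0 0 0 0 0" --pt "-0.1 0 -0.5 0 0 0" --pt "0 0 -0.9 0 0 0" --pt "0 0 -0.9 0 0 0" --pt "0 0 -0.9 0 0 0"

```text
clock: 20.45
eef_pos: [0.5274, 0.2224, 0.1825]
ee_rot: [180.0, -0.1, 90.9]
wrist_force: [0.2, -0.3, -0.3]
opening: 0.001
finger_force: 0.0
```

Call:
send_rows --pt "0 0 -0.9 0 0 0" --pt "0 0 -0.9 0 0 0" --pt "0 0 0 0 0 0" --pt "0 0 0 0 0 0"

```text
clock: 20.85
eef_pos: [0.5277, 0.2223, 0.2353]
ee_rot: [179.9, -0.1, 90.9]
wrist_force: [0.3, -0.4, -0.3]
opening: 0.001
finger_force: 0.0
```

```bash
python3 - <<'E'
from rig import observe, grab_frame
from h import *
s=observe();print(s["clock"],s["eef_pos"],s["wrist_force"])
d={n:grab_frame(n) for n in("scene","side")};C=[]
for n,r in(("scene",(slice(150,260),slice(200,370))),("side",(slice(120,250),slice(170,310)))):
    im=d[n]["image"].astype(int);m=np.zeros(im.shape[:2],np.uint8)
    m[r]=((im[...,0]-im[...,2])>60)[r]
    c=max(cv2.findContours(m,0,2)[0],key=cv2.contourArea);M=cv2.moments(c);C.append((M["m10"]/M["m00"],M["m01"]/M["m00"]));print(n,C[-1],M["m00"])
print(two(d["scene"],C[0],d["side"],C[1]))
E
```

```text
20.85 [0.52765898 0.22234356 0.23531927] [ 0.33168724 -0.35376426 -0.28951051]
scene (300.6393442622951, 207.69945355191257) 30.5
side (280.73289183222954, 149.61147902869757) 75.5
(array([0.70935909, 0.04546838, 0.19103455]), np.float64(0.03477771869615872))
```

```bash
python3 - <<'E'
from rig import grab_frame
from h import *
f=grab_frame("scene");print(onz(f,[(300.6,207.7)],.028))
f=grab_frame("side");im=f["image"].astype(int);m=np.zeros(im.shape[:2],np.uint8);m[160:235,190:262]=((im[...,0]-im[...,2])>50)[160:235,190:262]
c=max(cv2.findContours(m,0,2)[0],key=cv2.contourArea);M=cv2.moments(c);p=(M["m10"]/M["m00"],M["m01"]/M["m00"]);print(p,M["m00"],onz(f,[p],.028))
E
```

```text
[[0.52412736 0.13389996 0.028     ]]
(222.5, 193.0) 49.0 [[0.52252462 0.13850952 0.028     ]]
```

The specimen is about 27 mm down-slope of the ramp's middle and near its centre line, still face up, and the carriage is at its stop. I'll hand it in.

```bash
python3 -c "
from rig import finish_job;print(finish_job())"
```

```text
the job is handed in; nothing more can be done
None
```

The job is handed in with the carriage pushed to its outer stop and the holder face up on the ramp, specimen about 27 mm from the ramp's middle (50 mm allowed); the interface gave no verdict.

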